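# Photo-eye gate: clip on the reflector, then seat and hold the lens barrel

## Task

Set up the photo-eye gate on the bench. First move the orange sprung reflector clip from its parking stand onto the top edge of the gate's upright bracket, as deep on the edge as it sat on the stand, in the middle of the bracket with the red reflector towards the V-block, and let go of it. Then lay the steel lens barrel in the middle of the V-block with its glass end towards the reflector, press it down firmly so that it bears on both sloping faces, and finish while still holding it pressed there; leave the bowl, the bottle and the screwdriver alone.

Things in the scene. Friction and masses are not known exactly. Their poses are not given: they have to be found in the camera images.
- gate: Photo-eye gate, fixed to the bench: aluminium base plate 290 x 80 x 12 mm, carrying a V-block at its -x end and an upright bracket at its +x end. Origin: centre of the underside of the base; z up, x along the light beam from the V-block to the bracket.
- v_seat (a point): Middle of the seated barrel's axis: 75 mm from the gate's origin towards its -x, 70 mm above the bench. The 90-degree V-block is two equal blue pieces, each 25 mm long (gate x) and 67 mm wide, centred 40.5 mm before and behind this point: an open gap of 56 mm between them takes the fingers, down to the base plate (58 mm below this point). The V's lips end about 3 mm below this point.
- v_left: The two sloping faces of the V on the gate's +y side (aluminium, 45 degrees). Origin at v_seat.
- v_right: The two sloping faces of the V on the gate's -y side (aluminium, 45 degrees). Origin at v_seat.
- bracket: Upright dark steel plate on the gate, 4.8 mm thick (gate y), 64 mm long (gate x), standing free to 40 mm below its top edge except for a foot. Origin: middle of its top edge, 52 mm above the bench, 95 mm from the gate's origin towards +x.
- aim (a point): Where the reflector's middle belongs: 18 mm above the bracket's top edge, 18 mm from the bracket's middle towards the V-block (70 mm above the bench).
- barrel: Steel lens barrel: cylinder 36 mm in diameter, 120 mm long (plus a brass stub 18 mm across, 12 mm long, at its rear), 0.2 to 0.3 kg. Origin: middle of its axis; x along the axis towards the glass end (black ring near it). It may be rolled about x. It starts lying level in the cradle, axis 43 mm above the bench.
- lens_front (a point): Centre of the barrel's glass end, 60 mm from the barrel's origin along its x.
- cradle: Fixed grey cradle 120 x 66 mm in which the barrel starts: two low blocks, each 22 mm long and 31 mm high, 64 mm clear between them, on a 5 mm base. Origin: centre of its underside; x is the direction of the waiting barrel's x.
- clip: Orange sprung clip, 26 mm long (x), 75 g, a round reflector on its -x end; starts clamped on the stand's edge. Origin: on that edge, between the jaws; x along the edge, y across, z up. Jaws reach 14 mm below. Two grip wings, 26 mm long (x), rise from 20 to 55 mm above the origin, leaning outward: 22 mm over their outsides at the bottom, 39 mm at the top.
- clip_jaw: Moving half of the clip (-y side). Origin: on the hinge, 20 mm above the clip's origin. Pinching the wings along y (5 N at first, 9 N at the stop) opens the jaws; at the stop the wings are parallel, 21 mm over their outsides, each half leans 0.25 rad and the jaws are about 15 mm apart. Let go, it springs shut.
- reflector (a point): Centre of the red reflector face, at x = -20 mm, z = 18 mm from the clip's origin; it looks towards the clip's -x. The reflector is 26 mm across and 4 mm thick, outside the ends of the wings.
- stand: Fixed parking stand of the clip: grey base 90 x 70 x 12 mm with an upright dark plate 64 mm long (x), 4.8 mm thick, top edge 52 mm above the bench. Origin: centre of its underside; x is the parked clip's x.
- bowl: Bystander: blue bowl of limes, 136 mm across, 66 mm high. Origin: centre of its underside.
- bottle: Bystander: white bottle, 48 mm across, 100 mm high. Origin: centre of its underside.
- screwdriver: Bystander: screwdriver lying between the robot and the gate, about 25 mm high. Lies along its x axis.

How it is judged (in metres and radians):
On the way, in this order (a step that is already met when the one before it is completed fails the run):
1. the clip is clamped on the bracket's edge, reflector towards the V-block, and released (horizontal distance between reflector and aim below 0.014 m and z of reflector in the frame of gate between 0.062 and 0.078 m and angle between the x axis of clip and the x axis of gate, either way round below 0.2 rad and angle between clip's own z axis and vertical below 0.2 rad and contact force between clip_jaw and bracket above 1.5 N and contact force between the fingers and clip below 0.1 N), for 0.3 s.
2. the barrel is seated in the V-block, glass end towards the reflector, and pressed onto both faces (x of lens_front in the frame of gate between -0.027 and -0.003 m and y of barrel in the frame of gate between -0.0025 and 0.0025 m and z of barrel in the frame of gate between 0.066 and 0.0725 m and angle between the x axis of barrel and the x axis of gate, either way round below 0.06 rad and contact force between barrel and v_left above 4 N and contact force between barrel and v_right above 4 N), for 0.2 s.
At the end, for the whole second after the job is handed in: Clip clamped on the bracket, untouched, reflector within 14 mm of aim, 62-78 mm high, square (0.2 rad), upright (0.2). Barrel along the V (0.06 rad), lengthwise within 12 mm, sideways 2.5 mm, axis 66-72.5 mm high, glass to the reflector, at rest, held by the fingers, over 4 N on each side of the V (all of step 1 and all of step 2 and contact force between the fingers and barrel above 1 N and linear speed of barrel below 0.02 m/s); the arm keeps its last pose, push and grip.
It fails at once if the bowl, the bottle or the screwdriver is moved by more than 30 mm (distance of any of bowl, bottle, screwdriver from where it was at the start of the episode above 0.03 m).
It also fails if it takes over 61 s, if anything falls off the work surface, if the arm or the gripper's body presses on something with over 40 N, if the wrist force passes 120 N, or if a joint passes its speed limit or range.

## Robot

A 6-joint arm with a two-finger parallel gripper is mounted at the origin on the work surface. World frame = base frame: x ahead of the robot, y to its left, z up, the work surface at z = 0. Lengths are in m, angles in degrees, forces in N, time in s.
With the tool pointing down it reaches from about 0.375 to 0.9 m from the base axis. Payload 3.1 kg.
Tool frame: the origin (TCP) lies at the centre of the arm's flange, where the gripper is bolted on; the fingertips stand 182 mm ahead of it and the grasp point (between the pads) lies bot.grip_point_offset ahead of it (bot.grip_point_offset is the distance from the TCP to the grasp point, in m); x points along the fingers, z is the direction in which the jaws open and shut, and the axes are right-handed (so a half turn about x gives the same grasp; the last joint's range is limited). The gripper opens to 87 mm and grips with 3 to 60 N. Pads are 19 mm wide; open, the fingers measure 117 mm over their backs; the gripper's body (75 mm by 190 mm) begins 51 mm behind the grasp point.
Start: joints at [-84.196, 30.224, 82.088, -0, 67.689, -10.227], TCP at [0.173, -0.601, 0.405] pointing down, gripper open.
Joint ranges: [-176.69, 176.69], [-43.24, 126.21], [12.49, 139.97], [-82, 262], [0, 151.66], [-163.58, 163.58]. Speed limits (degrees/s): [159.86, 159.86, 180, 180, 180, 180].

## Interface

Orientations are given as a 3x3 rotation matrix whose columns are the frame's x, y, z axes.
In Python, from rig import bot gives the robot as it stands.
- The arm moves only by the tool step_arm, never from a script. Its argument "motion" is a list that holds one entry, the list of rows, each a list of 7 numbers: the turn, a rotation vector about the world's x, y, z in degrees, then the shift along the world's x, y, z in mm, then the finger opening in mm, from 0 to 87. A call has 1 to 12 rows; each row is the pose to reach, as a shift and turn from the pose commanded when the call began; what a row does not reach only later rows make up. A row lasts 1/12 s, in which the tool goes at most 41.7 mm and 7.16 degrees, less where a joint would pass 70% of its speed; a pose out of reach is approached as far as the arm can. A call with a gripper value outside its range is refused whole. The fingers move at their own pace and stop on an object; the grip force is fixed at half the most. Time passes only in rows, so rows that repeat a pose let the fingers close. It gives the time, the measured TCP pose, the force and the opening at its end, in the units of the state.
- bot.read_state(): the state, without advancing time (a new reading comes with each control period).
- bot.capture(name): name is "scene" or "top"; returns a dict with "frame" (400x640x3 uint8, red, green, blue), "range_z" (400x640 float32, m along the optical axis (not along the pixel's ray), 0 where there is no reading), "fx", "fy", "cx", "cy" (pixels), "cam_to_world" (4x4, takes a point from camera to world coordinates). Camera axes: x right, y down, z forward; pixel columns grow to the right and rows downward; lengths in m; the calibration is good to about 2 mm. A picture is of the moment at which its call begins.
- bot.hand_in(): hands the job in, once; it reports no verdict.
The state is a dict: "time_s": time; "joint_positions": joint angles; "qvel": joint speeds; "tau": joint torques, N m; "position": TCP position; "tcp_rot": TCP orientation; "force": force on the tool from outside, world axes, zero at the start; "moment": the same for the moment, N m; "opening": opening from 0.0 (shut) to 1.0 (fully open).
Only numpy, scipy, OpenCV 4.12 (cv2) and the standard library are available. Lean on these libraries where they do the work, as an engineer would, in place of code of your own. Each camera call takes 0.05 s, during which the arm holds its last target.

## Working session

There is one attempt and no reset: what is moved stays moved. The work goes in short steps, Python scripts to look and compute and a tool call to move; the robot and the scene stay as the last step left them, time stands still between calls to the robot, and variables do not carry over. Pictures are saved under pics/ and viewed, and the job is handed in when it is done.

Besides the shell and the picture viewer there is one more tool, called after ">>>" in YAML: its name, and indented under it one key for each argument. step_arm: Moves the arm, as the interface text tells. Its arguments: {"type":"object","properties":{"motion":{"type":"array"}},"required":["motion"]}

```bash
ls; mkdir -p pics
python3 - <<'E'
from rig import bot
import numpy as np,cv2
s=bot.read_state(); print(s, bot.grip_point_offset)
for n in("scene","top"):
    c=bot.capture(n); cv2.imwrite(f"pics/{n}0.png",c["frame"][:,:,::-1]); np.savez(f"{n}0.npz",**c)
    print(n,c["fx"],c["fy"],c["cx"],c["cy"],np.round(c["cam_to_world"],3))
E
```

```text
pics
{'time_s': 0.0, 'joint_positions': array([-8.41975142e+01,  3.02783996e+01,  8.21597193e+01, -7.55635727e-04,
        6.76871458e+01, -1.02296016e+01]), 'qvel': array([-0.01014588, -0.12119601,  0.08177152,  0.00449657, -0.06986802,
       -0.1122785 ]), 'tau': array([ 1.27501571e-04, -4.40043247e+01, -1.76593262e+01,  6.34314143e-02,
        5.82387589e-02, -1.71334655e-04]), 'position': array([ 0.17257524, -0.60032494,  0.40375876]), 'tcp_rot': array([[-2.33170006e-04,  9.61105837e-01,  2.76180223e-01],
       [ 2.17384413e-03,  2.76180066e-01, -9.61103452e-01],
       [-9.99997610e-01,  3.76272261e-04, -2.15369119e-03]]), 'force': array([-0.76548951,  0.46388711, -0.45857196]), 'moment': array([ 0.00157606,  0.01022255, -0.02160409]), 'opening': 0.9992913402382273} 0.1635
scene 397.28173217317067 397.28173217317067 313.8752444306359 203.39250844670804 [[-0.743  0.413 -0.527  1.157]
 [ 0.669  0.477 -0.57   0.629]
 [ 0.016 -0.776 -0.63   0.731]
 [ 0.     0.     0.     1.   ]]
top 438.39415301222044 438.39415301222044 318.84520406786754 203.00535387531286 [[ 0.000e+00 -9.890e-01  1.450e-01  4.540e-01]
 [-1.000e+00  1.000e-03  9.000e-03  3.000e-03]
 [-9.000e-03 -1.450e-01 -9.890e-01  1.025e+00]
 [ 0.000e+00  0.000e+00  0.000e+00  1.000e+00]]
```

View pics/scene0.png

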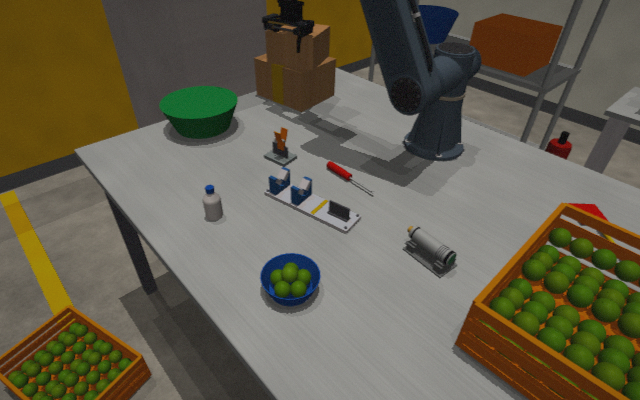

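View pics/top0.png

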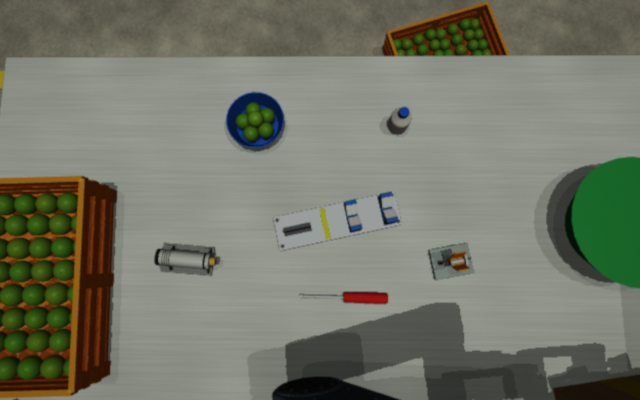

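The top view shows the gate at about (338,222), V-block on the right and bracket on the left at (298,229). The barrel is at (187,259) with its glass end left, the clip and stand at (451,261), and the screwdriver at (345,297). Next I measure with depth.

```bash
cat > h.py <<'E'
import numpy as np,cv2
def cloud(c):
    z=np.array(c["range_z"],float);v,u=np.mgrid[:z.shape[0],:z.shape[1]]
    P=np.stack([(u-c["cx"])/c["fx"]*z,(v-c["cy"])/c["fy"]*z,z],-1)
    T=np.array(c["cam_to_world"]);W=P@T[:3,:3].T+T[:3,3];W[z<=0]=np.nan
    return W
def proj(c,p):
    T=np.linalg.inv(np.array(c["cam_to_world"]));q=np.atleast_2d(p)@T[:3,:3].T+T[:3,3]
    return np.stack([q[:,0]/q[:,2]*c["fx"]+c["cx"],q[:,1]/q[:,2]*c["fy"]+c["cy"]],-1)
E
python3 - <<'E'
import numpy as np,cv2
from h import *
c=dict(np.load("top0.npz"));W=cloud(c)
f=c["frame"]
for n,(u0,u1,v0,v1) in dict(gate=(268,405,188,252),barrel=(150,225,238,280),clip=(424,480,238,284)).items():
    cv2.imwrite(f"pics/{n}_t.png",cv2.resize(f[v0:v1,u0:u1,::-1],None,fx=5.8,fy=5.8,interpolation=cv2.INTER_CUBIC))
    w=W[v0:v1,u0:u1].reshape(-1,3);w=w[~np.isnan(w[:,0])]
    print(n,"table z",np.median(w[:,2]),[ (round(a,3),int(((w[:,2]>a)&(w[:,2]<a+.01)).sum())) for a in np.arange(-.01,.13,.01)])
    for lo,hi in ((.006,.02),(.035,.2)):
        s=w[(w[:,2]>lo)&(w[:,2]<hi)].astype(np.float32)
        if len(s)>5: print(lo,hi,len(s),s.mean(0),cv2.minAreaRect(s[:,:2]*1000))
c=dict(np.load("scene0.npz"));f=c["frame"]
for n,(u0,u1,v0,v1) in dict(gate=(255,370,160,235),barrel=(395,465,220,280),clip=(255,305,120,170)).items():
    cv2.imwrite(f"pics/{n}_s.png",cv2.resize(f[v0:v1,u0:u1,::-1],None,fx=6,fy=6,interpolation=cv2.INTER_CUBIC))
E
```

```text
gate table z 0.003497315134484702 [(np.float64(-0.01), 2604), (np.float64(0.0), 2437), (np.float64(0.01), 2759), (np.float64(0.02), 105), (np.float64(0.03), 41), (np.float64(0.04), 119), (np.float64(0.05), 282), (np.float64(0.06), 371), (np.float64(0.07), 10), (np.float64(0.08), 0), (np.float64(0.09), 0), (np.float64(0.1), 0), (np.float64(0.11), 0), (np.float64(0.12), 0), (np.float64(0.13), 0)]
0.006 0.02 3338 [ 0.5556629  -0.01209932  0.01180646] ((560.7001953125, -28.937774658203125), (80.40250396728516, 289.925048828125), 12.139021873474121)
0.035 0.2 803 [ 0.5723467  -0.08456206  0.05829508] ((560.7774658203125, -29.425765991210938), (67.17955017089844, 254.73406982421875), 12.061776161193848)
barrel table z 0.003050117186030432 [(np.float64(-0.01), 916), (np.float64(0.0), 1055), (np.float64(0.01), 23), (np.float64(0.02), 137), (np.float64(0.03), 51), (np.float64(0.04), 132), (np.float64(0.05), 638), (np.float64(0.06), 184), (np.float64(0.07), 0), (np.float64(0.08), 0), (np.float64(0.09), 0), (np.float64(0.1), 0), (np.float64(0.11), 0), (np.float64(0.12), 0), (np.float64(0.13), 0
[... 303 characters left out ...]
clip table z 0.00279162057069382 [(np.float64(-0.01), 778), (np.float64(0.0), 748), (np.float64(0.01), 697), (np.float64(0.02), 3), (np.float64(0.03), 3), (np.float64(0.04), 11), (np.float64(0.05), 26), (np.float64(0.06), 22), (np.float64(0.07), 132), (np.float64(0.08), 56), (np.float64(0.09), 33), (np.float64(0.1), 63), (np.float64(0.11), 0), (np.float64(0.12), 0), (np.float64(0.13), 0)]
0.006 0.02 873 [ 0.46740857 -0.2818054   0.01152682] ((467.29022216796875, -288.96356201171875), (69.8897933959961, 91.35214233398438), 10.668403625488281)
0.035 0.2 345 [ 0.46580872 -0.28392196  0.08068913] ((469.4520568847656, -286.738037109375), (45.48107147216797, 51.61537170410156), 47.717933654785156)
```

View pics/clip_t.png

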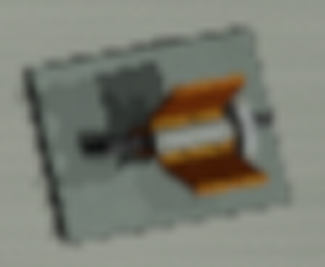

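View pics/clip_s.png

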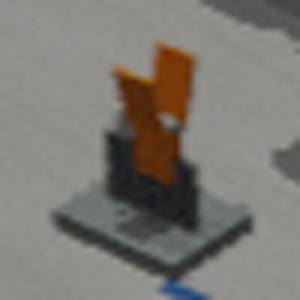

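View pics/barrel_t.png

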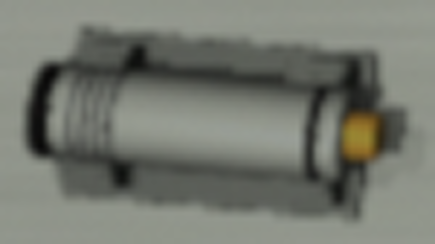

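View pics/gate_t.png

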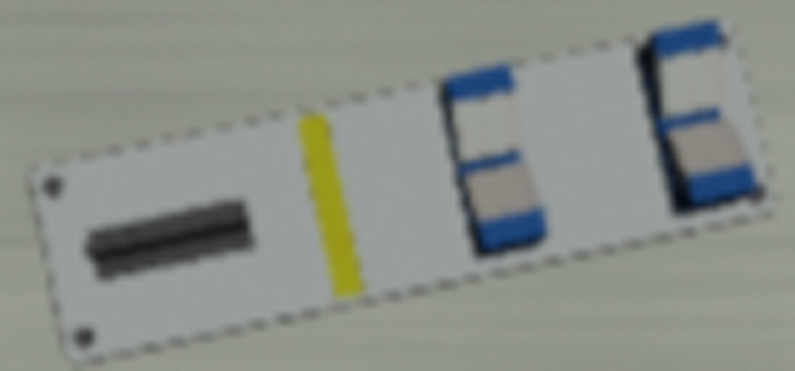

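Run:
```python
import numpy as np,cv2
from h import *
A=lambda a:np.array([[np.cos(a),np.sin(a)],[-np.sin(a),np.cos(a)]])
for n,box in (("top",(424,480,238,284)),("scene",(255,305,120,170))):
    c=dict(np.load(n+"0.npz"));W=cloud(c);f=c["frame"].astype(int)
    u0,u1,v0,v1=box
    w=W[v0:v1,u0:u1].reshape(-1,3);col=f[v0:v1,u0:u1].reshape(-1,3)
    a=np.deg2rad(100.67);L=(w[:,:2]-[.4673,-.2890])@A(a).T
    org=(col[:,0]>1.6*col[:,2])&(col[:,0]>60)
    for nm,m in (("wing",org&(w[:,2]>.08)),("wingtop",org&(w[:,2]>.1)),("orange",org),("nonorange high",~org&(w[:,2]>.062)),("plate",~org&(w[:,2]>.04)&(w[:,2]<.056))):
        if m.sum()>3:
            q=np.c_[L[m],w[m,2]]*1000
            print(n,nm,m.sum(),"p2",np.percentile(q,2,0).round(1),"p98",np.percentile(q,98,0).round(1),"med",np.median(q,0).round(1))
    # gate frame
    g=(W.reshape(-1,3)[:,:2]-[.5607,-.0290])@A(np.deg2rad(102.1)).T;z=W.reshape(-1,3)[:,2]
    inn=(abs(g[:,0])<.15)&(abs(g[:,1])<.045)
    for nm,m in (("base",inn&(z>.007)&(z<.017)),("bracket",inn&(g[:,0]>.05)&(z>.047)),("Vtop",inn&(g[:,0]<0)&(z>.06))):
        q=np.c_[g[m],z[m]]*1000
        print(n,nm,m.sum(),"p2",np.percentile(q,1,0).round(1),"p98",np.percentile(q,99,0).round(1),"med",np.median(q,0).round(1), cv2.minAreaRect(q[:,:2].astype(np.float32)))
    b=W.reshape(-1,3);m=(abs(b[:,0]-.471)<.06)&(abs(b[:,1]-.31)<.1)&(b[:,2]>.04)
    q=b[m]*1000;print(n,"barrel",cv2.minAreaRect(q[:,:2].astype(np.float32)),np.percentile(q[:,2],98))
    t=q[q[:,2]>57];
    if len(t)>5: print(cv2.fitLine(t[:,:2].astype(np.float32),cv2.DIST_L2,0,.01,.01).ravel())
```

```text
top wing 125 p2 [ -7.1 -19.2  80.9] p98 [ 18.6  18.5 109.3] med [ 6.2  9.6 98.7]
top wingtop 58 p2 [ -6.9 -19.5 100.4] p98 [ 18.9  18.5 109.5] med [  5.9 -14.7 105.1]
top orange 198 p2 [-19.2 -19.1  12.4] p98 [ 18.6  18.4 108.9] med [ 5.3  4.9 86.6]
top nonorange high 113 p2 [-13.8 -12.4  65.1] p98 [ 20.   18.5 105.3] med [ 1.6 -0.2 76.6]
top plate 35 p2 [-31.2  -4.4  41.6] p98 [32.   3.6 55.4] med [19.6 -0.6 51. ]
top base 3275 p2 [-141.9  -39.     7.5] p98 [142.6  39.5  16.2] med [24.5  2.5 11.7] ((0.060821533203125, -0.013286590576171875), (289.925048828125, 80.40251159667969), 0.039025966078042984)
top bracket 67 p2 [63.9 -2.4 48. ] p98 [126.6   2.6  55.1] med [96.3  0.1 51.4] ((95.02662658691406, -0.0006017684936523438), (63.83319091796875, 5.205320835113525), 0.16895423829555511)
top Vtop 381 p2 [-127.7  -33.3   60.2] p98 [-22.   33.3  71.1] med [-103.   -15.1   66.1] ((-74.82902526855469, 0.021411895751953125), (67.07917022705078, 105.92967987060547), 89.94454193115234)
top barrel ((471.3648681640625, 310.3597717285156), (134.60289001464844, 36.180171966552734), 85.07323455810
[... 567 characters left out ...]
2.8  38.4  16.4] med [ 28.1 -13.9  11.4] ((-1.3888397216796875, -0.4702110290527344), (83.59736633300781, 291.5486755371094), 89.8583984375)
scene bracket 54 p2 [62.3 -3.8 47.1] p98 [124.    4.1  53.6] med [94.8 -0.6 50.7] ((92.77023315429688, 0.42345523834228516), (8.471407890319824, 63.071998596191406), 89.5064926147461)
scene Vtop 174 p2 [-129.   -34.5   60.1] p98 [-22.5  34.   69.4] med [-48.3  17.7  65.4] ((-76.16858673095703, -0.4489707946777344), (109.52735900878906, 70.08751678466797), 1.0967817306518555)
scene barrel ((474.8479919433594, 309.135009765625), (133.30770874023438, 33.3715705871582), 85.98046875) 62.50435397029463
[8.7158293e-02 9.9619448e-01 4.7418365e+02 3.1842108e+02]
```

View pics/gate_s.png

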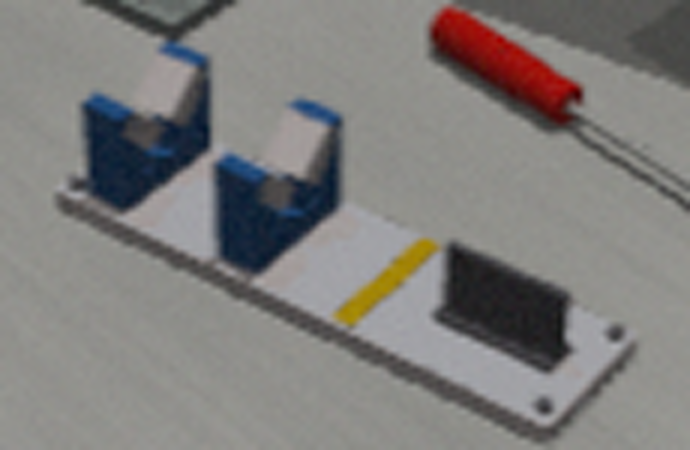

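View pics/barrel_s.png

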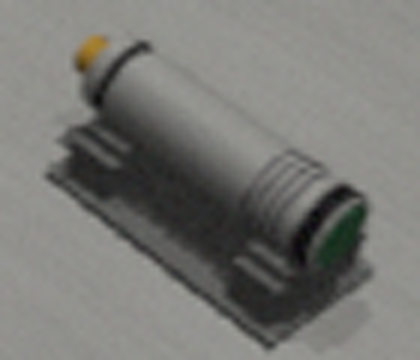

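Sizes check out: base 289.9×80.4, bracket 63.8 long at gate x = 95, V 106×67. The reflector is on the clip's -y world end, so no half turn is needed. First move: go above the clip and align the jaws.

>>> step_arm:
  motion:
    - [[0, 0, 7, 24, 27, 0, 87], [0, 0, 14, 49, 53, 0, 87], [0, 0, 21, 73, 80, 0, 87], [0, 0, 28, 98, 106, 0, 87], [0, 0, 35, 122, 133, 0, 87], [0, 0, 42, 147, 159, 0, 87], [0, 0, 49, 171, 186, 0, 87], [0, 0, 56, 195, 212, 0, 87], [0, 0, 63, 220, 239, 0, 87], [0, 0, 70, 244, 265, 0, 87], [0, 0, 77, 269, 292, 0, 87], [0, 0, 84, 293, 318, 0, 87]]

```text
time_s: 1.1
position: [0.4665, -0.281, 0.4045]
tcp_rot: [[-0.001, -0.18, 0.984], [0.001, 0.984, 0.18], [-1.0, 0.001, -0.0]]
force: [0.6, 1.1, 0.6]
opening: 1.004
```

>>> step_arm:
  motion:
    - [[0, 0, 0.3, 0, 0, -30, 87], [0, 0, 0.3, 0, 0, -60, 80], [0, 0, 0.3, 0, 0, -85, 70], [0, 0, 0.3, 0, 0, -105, 65], [0, 0, 0.3, 0, 0, -120, 65], [0, 0, 0.3, 0, 0, -132, 65], [0, 0, 0.3, 0, 0, -142, 65], [0, 0, 0.3, 0, 0, -149, 65], [0, 0, 0.3, 0, 0, -149, 65], [0, 0, 0.3, 0, 0, -149, 65]]

```text
time_s: 1.93
position: [0.4657, -0.2827, 0.2557]
tcp_rot: [[-0.0, -0.179, 0.984], [0.0, 0.984, 0.179], [-1.0, 0.0, -0.0]]
force: [-0.3, -0.3, 0.0]
opening: 0.747
```

Run:
```python
from rig import bot
import numpy as np,cv2
from h import *
s=bot.read_state();print(s["position"],s["tcp_rot"].round(4),s["force"])
o=[]
for n,b in(("scene",(240,320,95,175)),("top",(410,490,215,295))):
    c=bot.capture(n);u0,u1,v0,v1=b
    o.append(cv2.resize(c["frame"][v0:v1,u0:u1,::-1],(400,400),interpolation=cv2.INTER_CUBIC))
cv2.imwrite("pics/g1.png",np.hstack(o))
```

```text
[ 0.46565775 -0.28273288  0.25567838] [[-2.000e-04 -1.793e-01  9.838e-01]
 [ 2.000e-04  9.838e-01  1.793e-01]
 [-1.000e+00  3.000e-04 -2.000e-04]] [-0.3482786  -0.29026282  0.01636322]
```

View pics/g1.png

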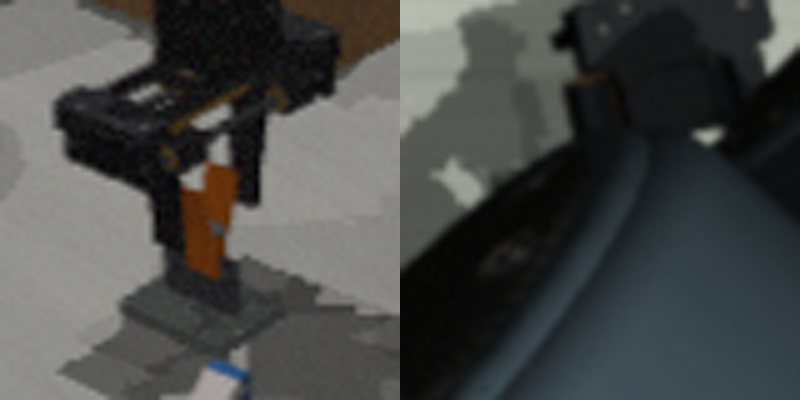

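In the scene crop the fingers straddle the orange wings, one at (170,210) and one at (250,160), and the body is clear of the wing tops. Closing.

>>> step_arm:
  motion:
    - [[0, 0, 0, 0.5, 0, 0, 45], [0, 0, 0, 0.5, 0, 0, 30], [0, 0, 0, 0.5, 0, 0, 20], [0, 0, 0, 0.5, 0, 0, 10], [0, 0, 0, 0.5, 0, 0, 5], [0, 0, 0, 0.5, 0, 0, 5], [0, 0, 0, 0.5, 0, 0, 5], [0, 0, 0, 0.5, 0, 0, 5], [0, 0, 0, 0.5, 0, 0, 5]]

```text
time_s: 2.78
position: [0.4661, -0.2826, 0.2556]
tcp_rot: [[-0.0, -0.179, 0.984], [0.0, 0.984, 0.179], [-1.0, 0.0, -0.0]]
force: [-0.8, -0.5, -0.1]
opening: 0.231
```

>>> step_arm:
  motion:
    - [[0, 0, 0, 0, 0, 3, 5], [0, 0, 0, 0, 0, 7, 5], [0, 0, 0, 0, 0, 12, 5], [0, 0, 0, 0, 0, 18, 5], [0, 0, 0, 0, 0, 25, 5], [0, 0, 0, 0, 0, 33, 5], [0, 0, 0, 0, 0, 42, 5], [0, 0, 0, 0, 0, 50, 5], [0, 0, 0, 0, 0, 55, 5], [0, 0, 0, 0, 0, 55, 5]]

```text
time_s: 3.62
position: [0.4665, -0.2829, 0.3124]
tcp_rot: [[0.002, -0.179, 0.984], [-0.002, 0.984, 0.179], [-1.0, -0.002, 0.002]]
force: [-0.1, 0.7, -0.5]
opening: 0.23
```

Run:
```python
from rig import bot
import numpy as np,cv2
s=bot.read_state();print(s["position"],s["force"],s["moment"],s["opening"])
c=bot.capture("scene");u0,u1,v0,v1=(240,320,75,175)
cv2.imwrite("pics/g2.png",cv2.resize(c["frame"][v0:v1,u0:u1,::-1],(480,600),interpolation=cv2.INTER_CUBIC))
```

```text
[ 0.46645402 -0.28289262  0.31236359] [-0.07610839  0.68174364 -0.54329184] [-0.0116857  -0.18608298  0.04102472] 0.2303278227469304
```

View pics/g2.png

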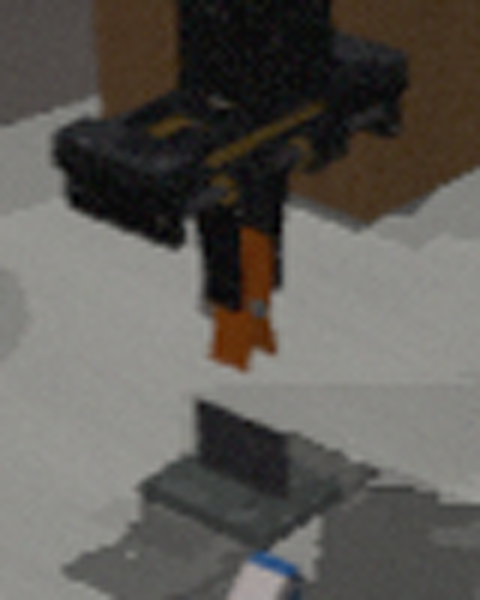

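The clip hangs free with its jaws open at (240,345), and the stand's plate is empty. Carrying it to the bracket.

>>> step_arm:
  motion:
    - [[0, 0, 0, 3, 12, 0, 5], [0, 0, 0.5, 8, 36, 0, 5], [0, 0, 0.5, 15, 70, 0, 5], [0, 0, 1, 23, 108, 0, 5], [0, 0, 1, 31, 146, 0, 5], [0, 0, 1, 39, 184, 0, 5], [0, 0, 1.5, 47, 222, 0, 5], [0, 0, 1.5, 55, 260, 0, 5], [0, 0, 1.8, 63, 296, 0, 5], [0, 0, 1.8, 69, 325, 0, 5], [0, 0, 1.8, 73, 342, 0, 5], [0, 0, 1.8, 74, 348, 0, 5]]

```text
time_s: 4.67
position: [0.5397, 0.0689, 0.3101]
tcp_rot: [[-0.001, -0.214, 0.977], [0.001, 0.977, 0.214], [-1.0, 0.001, -0.001]]
force: [0.0, -0.3, -0.2]
opening: 0.23
```

>>> step_arm:
  motion:
    - [[0, 0, 0, 0, 0, 0, 5], [0, 0, 0, 0, 0, -8, 5], [0, 0, 0, 0, 0, -16, 5], [0, 0, 0, 0, 0, -24, 5], [0, 0, 0, 0, 0, -28, 5], [0, 0, 0, 0, 0, -28, 5], [0, 0, 0, 0, 0, -28, 5]]

```text
time_s: 5.25
position: [0.54, 0.0646, 0.2821]
tcp_rot: [[-0.001, -0.209, 0.978], [0.0, 0.978, 0.209], [-1.0, 0.0, -0.001]]
force: [-0.0, 0.9, -1.1]
opening: 0.232
```

Run:
```python
from rig import bot
import numpy as np,cv2
from h import *
s=bot.read_state();print(s["position"],s["tcp_rot"].round(4),s["force"],s["opening"])
c=bot.capture("scene");u0,u1,v0,v1=(270,400,120,240)
W=cloud(c)
A=lambda a:np.array([[np.cos(a),np.sin(a)],[-np.sin(a),np.cos(a)]])
w=W[v0:v1,u0:u1].reshape(-1,3);col=c["frame"].astype(int)[v0:v1,u0:u1].reshape(-1,3)
L=(w[:,:2]-[.5408,.0639])@A(np.deg2rad(102.1)).T
m=(col[:,0]>1.6*col[:,2])&(col[:,0]>60)&(w[:,2]>.05)&(abs(L[:,0])<.05)&(abs(L[:,1])<.04)
q=np.c_[L,w[:,2]][m]*1000;print(m.sum(),np.percentile(q,[2,50,98],axis=0).round(1))
m=(w[:,2]>.04)&(w[:,2]<.056)&(abs(L[:,0])<.04)&(abs(L[:,1])<.02)
q=np.c_[L,w[:,2]][m]*1000;print(m.sum(),np.percentile(q,[2,50,98],axis=0).round(1))
cv2.imwrite("pics/g3.png",cv2.resize(c["frame"][v0:v1,u0:u1,::-1],None,fx=5,fy=5,interpolation=cv2.INTER_CUBIC))
```

```text
[0.54003649 0.06460502 0.28210687] [[-1.400e-03 -2.089e-01  9.779e-01]
 [ 1.000e-04  9.779e-01  2.089e-01]
 [-1.000e+00  4.000e-04 -1.300e-03]] [-0.01022037  0.8634016  -1.11960104] 0.2323298427553171
208 [[-19.4 -34.1  63.2]
 [  6.5  -6.2  93.2]
 [ 29.9  16.1 200.1]]
81 [[-31.9  -4.   41. ]
 [  1.4  -1.6  47.3]
 [ 30.4   3.1  53.8]]
```

View pics/g3.png

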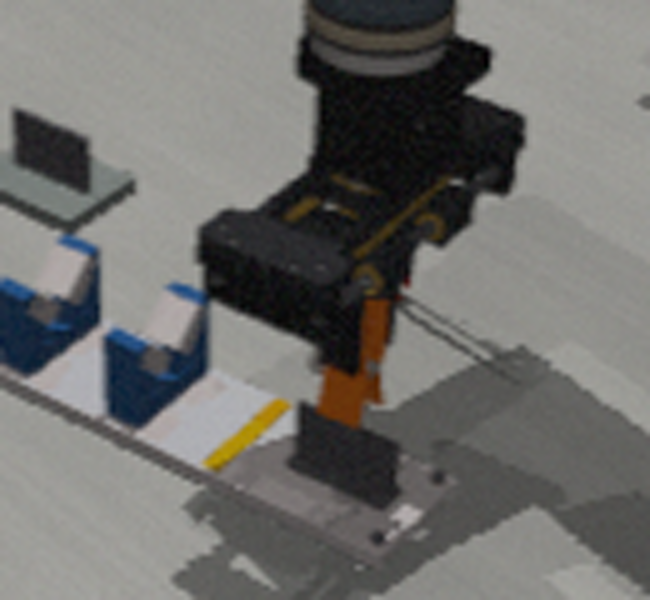

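The clip looks level, but its lower end at (340,420) sits close to the plate's edge line. I'll overlay the predicted jaw corners before going lower.

Run:
```python
from rig import bot
import numpy as np,cv2
from h import *
s=bot.read_state();p=s["position"]
c=bot.capture("scene");u0,u1,v0,v1=(320,370,170,225);k=10
img=cv2.resize(c["frame"][v0:v1,u0:u1,::-1],None,fx=k,fy=k,interpolation=cv2.INTER_CUBIC)
R=s["tcp_rot"];cx=R[:,1];cy=-R[:,2];cz=-R[:,0]
O=np.array([p[0],p[1]-.0005,p[2]-.2555+.052])
def dot(pt,colr):
    q=proj(c,pt)[0];cv2.circle(img,(int((q[0]-u0+.5)*k),int((q[1]-v0+.5)*k)),4,colr,-1)
for x in(-.013,.013):
  for y,z in((-.0075,-.0135),(-.0105,.02),(-.0105,.053)): dot(O+cx*x+cy*y+cz*z,(0,255,0))
  for y,z in((.0075,-.0135),): dot(O+cx*x+cy*y+cz*z,(0,255,255))
g=np.array([.5408,.0639,.052]);gx=np.array([-.2097,.9778,0])
for x in(-.032,.032): dot(g+gx*x,(255,0,255))
cv2.imwrite("pics/g4.png",img)
w=cloud(c)[v0:v1,u0:u1].reshape(-1,3);col=c["frame"].astype(int)[v0:v1,u0:u1].reshape(-1,3)
m=(col[:,0]>1.6*col[:,2])&(col[:,0]>60);L=(w-O)@np.c_[cx,cy,cz]
print((np.percentile(L[m],[2,25,50,75,98],axis=0)*1000).round(1))
```

```text
[[nan nan nan]
 [nan nan nan]
 [nan nan nan]
 [nan nan nan]
 [nan nan nan]]
```

View pics/g4.png

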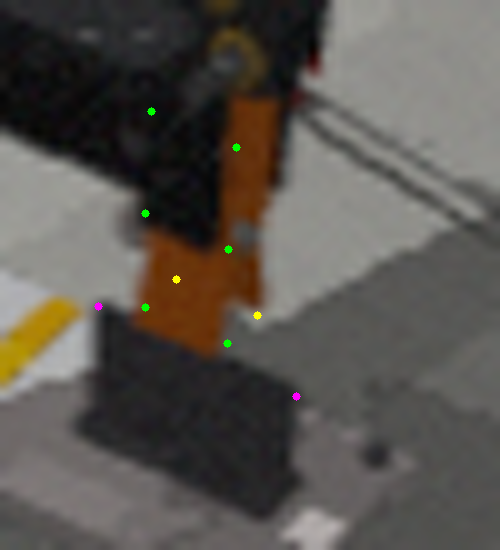

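The overlay matches the picture: jaw corners within about 1 px, plate corner at (98,307) spot on. Lowering the clip onto the edge.

>>> step_arm:
  motion:
    - [[0, 0, 0, 0.6, 0.1, -4, 5], [0, 0, 0, 0.6, 0.1, -8, 5], [0, 0, 0, 0.6, 0.1, -12, 5], [0, 0, 0, 0.6, 0.1, -16, 5], [0, 0, 0, 0.6, 0.1, -20, 5], [0, 0, 0, 0.6, 0.1, -24, 5], [0, 0, 0, 0.6, 0.1, -27, 5], [0, 0, 0, 0.6, 0.1, -27, 5], [0, 0, 0, 0.6, 0.1, -27, 5]]

```text
time_s: 6.1
position: [0.5407, 0.0654, 0.2555]
tcp_rot: [[-0.001, -0.21, 0.978], [0.0, 0.978, 0.21], [-1.0, 0.0, -0.001]]
force: [0.8, -0.3, -0.4]
opening: 0.23
```

No contact force, and the depth matches the stand (z 0.2555). Releasing gradually.

>>> step_arm:
  motion:
    - [[0, 0, 0, 0, 0, 0, 24], [0, 0, 0, 0, 0, 0, 28], [0, 0, 0, 0, 0, 0, 33], [0, 0, 0, 0, 0, 0, 38], [0, 0, 0, 0, 0, 0, 45], [0, 0, 0, 0, 0, 0, 55], [0, 0, 0, 0, 0, 0, 65], [0, 0, 0, 0, 0, 0, 65], [0, 0, 0, 0, 0, 0, 65], [0, 0, 0, 0, 0, 0, 65]]

```text
time_s: 6.93
position: [0.5408, 0.0654, 0.2558]
tcp_rot: [[0.0, -0.21, 0.978], [-0.0, 0.978, 0.21], [-1.0, -0.0, 0.0]]
force: [-0.1, 0.4, 0.3]
opening: 0.727
```

>>> step_arm:
  motion:
    - [[0, 0, 0, 0, 0, 5, 65], [0, 0, 0, 0, 0, 15, 65], [0, 0, 0, 0, 0, 30, 65], [0, 0, 0, 0, 0, 50, 65], [0, 0, 0, 0, 0, 75, 65], [0, 0, 0, 0, 0, 100, 65], [0, 0, 0, 0, 0, 115, 75], [0, 0, 0, 0, 0, 120, 87]]

```text
time_s: 7.6
position: [0.5414, 0.0655, 0.3795]
tcp_rot: [[0.007, -0.21, 0.978], [-0.001, 0.978, 0.21], [-1.0, -0.002, 0.007]]
force: [0.7, -0.8, -0.1]
opening: 0.826
```

Run:
```python
from rig import bot
import numpy as np,cv2
from h import *
s=bot.read_state();print(s["time_s"],s["position"],s["force"])
c=bot.capture("scene");u0,u1,v0,v1=(320,370,170,225);k=10
img=cv2.resize(c["frame"][v0:v1,u0:u1,::-1],None,fx=k,fy=k,interpolation=cv2.INTER_CUBIC)
a=np.deg2rad(102.1);cx=np.array([np.cos(a),np.sin(a),0]);cy=np.array([-cx[1],cx[0],0]);cz=np.array([0,0,1.])
O=np.array([.5408,.0639,.052])
def dot(x,y,z,colr):
    q=proj(c,O+cx*x+cy*y+cz*z)[0];cv2.circle(img,(int((q[0]-u0+.5)*k),int((q[1]-v0+.5)*k)),4,colr,-1)
for x in(-.012,.014):
  for y,z in((-.0195,.055),(.0195,.055)): dot(x,y,z,(0,255,0))
cv2.imwrite("pics/g5.png",img)
w=cloud(c)[v0:v1,u0:u1].reshape(-1,3);col=c["frame"].astype(int)[v0:v1,u0:u1].reshape(-1,3)
L=(w-O)@np.c_[cx,cy,cz]
m=(col[:,0]>1.6*col[:,2])&(col[:,0]>60)&(L[:,2]>.03)
print((np.percentile(L[m],[2,25,50,75,98],axis=0)*1000).round(1))
```

```text
7.6 [0.54135762 0.06546062 0.37954915] [ 0.67967451 -0.76826463 -0.05342343]
[[-11.8 -18.8  31.4]
 [ -6.  -14.9  37.5]
 [  0.7  11.8  43.1]
 [  7.   15.1  49.9]
 [ 11.9  19.3  54.9]]
```

View pics/g5.png

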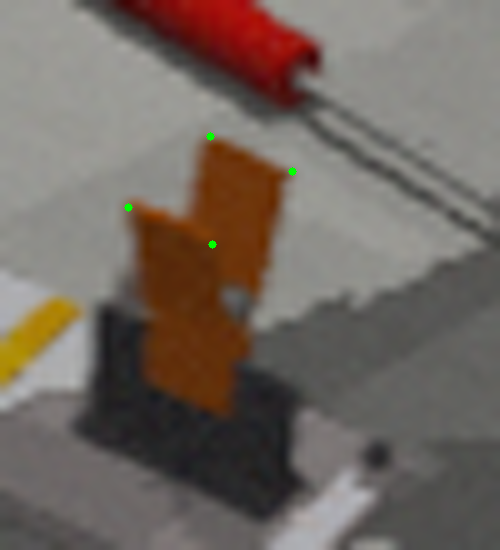

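The clip is on the bracket: wings run x -12 to +12, y ±19, top 55 mm above the edge. That is square, centred and at the same depth as on the stand, with the reflector behind the left end at (128,285). On to the barrel.

>>> step_arm:
  motion:
    - [[0, 0, -1, -3, 10, 0, 87], [0, 0, -3, -9, 34, 0, 87], [0, 0, -5, -18, 66, 0, 87], [0, 0, -7, -28, 102, 0, 87], [0, 0, -9, -38, 138, -10, 87], [0, 0, -11, -48, 174, -25, 87], [0, 0, -13, -57, 208, -45, 87], [0, 0, -15, -64, 234, -65, 87], [0, 0, -16.7, -68, 247, -80, 87], [0, 0, -16.7, -69, 251, -95, 87], [0, 0, -16.7, -69, 251, -105, 87], [0, 0, -16.7, -69, 251, -105, 87]]

```text
time_s: 8.65
position: [0.4705, 0.3161, 0.2679]
tcp_rot: [[-0.006, 0.079, 0.997], [-0.003, 0.997, -0.079], [-1.0, -0.003, -0.006]]
force: [-0.4, 0.0, 0.3]
opening: 1.0
```

Run:
```python
from rig import bot
import numpy as np,cv2
s=bot.read_state();print(s["position"],s["tcp_rot"].round(3))
c=bot.capture("scene");u0,u1,v0,v1=(370,490,170,290)
cv2.imwrite("pics/b1.png",cv2.resize(c["frame"][v0:v1,u0:u1,::-1],None,fx=5,fy=5,interpolation=cv2.INTER_CUBIC))
```

```text
[0.47046677 0.31613392 0.26790907] [[-0.006  0.079  0.997]
 [-0.003  0.997 -0.079]
 [-1.    -0.003 -0.006]]
```

View pics/b1.png

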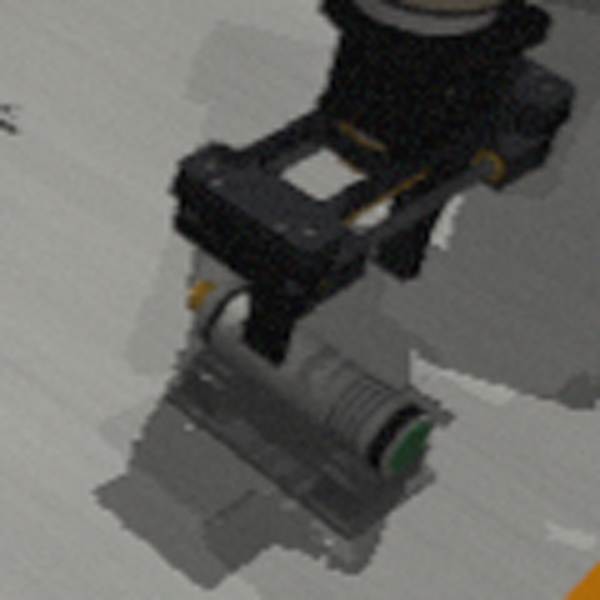

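The fingers sit over the middle of the barrel, the near one at (270,335), with the jaws across its axis. Descending and gripping.

>>> step_arm:
  motion:
    - [[0, 0, 0, 0.5, 0, -12, 87], [0, 0, 0, 0.5, 0, -26, 87], [0, 0, 0, 0.5, 0, -40, 87], [0, 0, 0, 0.5, 0, -52, 87], [0, 0, 0, 0.5, 0, -61, 87], [0, 0, 0, 0.5, 0, -64, 87], [0, 0, 0, 0.5, 0, -64, 87], [0, 0, 0, 0.5, 0, -64, 70], [0, 0, 0, 0.5, 0, -64, 60], [0, 0, 0, 0.5, 0, -64, 50], [0, 0, 0, 0.5, 0, -64, 44], [0, 0, 0, 0.5, 0, -64, 40]]

```text
time_s: 9.7
position: [0.4723, 0.3165, 0.2072]
tcp_rot: [[0.001, 0.08, 0.997], [0.0, 0.997, -0.08], [-1.0, 0.0, 0.001]]
force: [-0.2, 0.1, 0.2]
opening: 0.704
```

>>> step_arm:
  motion:
    - [[0, 0, 0, 0, 0, 0, 36], [0, 0, 0, 0, 0, 0, 30], [0, 0, 0, 0, 0, 0, 20], [0, 0, 0, 0, 0, 0, 10], [0, 0, 0, 0, 0, 0, 10], [0, 0, 0, 0, 0, 0, 10], [0, 0, 0, 0, 0, 0, 10]]

```text
time_s: 10.28
position: [0.4721, 0.3164, 0.2068]
tcp_rot: [[-0.0, 0.08, 0.997], [-0.0, 0.997, -0.08], [-1.0, -0.0, -0.0]]
force: [-0.2, 0.1, 0.9]
opening: 0.403
```

Gripped at about 35 mm with almost no side force. Lifting.

>>> step_arm:
  motion:
    - [[0, 0, 0, 0, 0, 4, 10], [0, 0, 0, 0, 0, 10, 10], [0, 0, 0, 0, 0, 20, 10], [0, 0, 0, 0, 0, 33, 10], [0, 0, 0, 0, 0, 48, 10], [0, 0, 0, 0, 0, 65, 10], [0, 0, 0, 0, 0, 83, 10], [0, 0, 0, 0, 0, 101, 10], [0, 0, 0, 0, 0, 118, 10], [0, 0, 0, 0, 0, 132, 10], [0, 0, 0, 0, 0, 140, 10], [0, 0, 0, 0, 0, 140, 10]]

```text
time_s: 11.28
position: [0.4726, 0.3166, 0.3492]
tcp_rot: [[0.004, 0.08, 0.997], [0.002, 0.997, -0.08], [-1.0, 0.002, 0.004]]
force: [0.6, -0.2, -3.9]
opening: 0.401
```

Run:
```python
from rig import bot
import numpy as np,cv2
from h import *
s=bot.read_state();print(s["position"],s["tcp_rot"].round(3),s["force"],s["moment"],s["opening"])
o=[]
for n,b in (("scene",(360,500,110,250)),("top",(110,250,190,330))):
    c=bot.capture(n);u0,u1,v0,v1=b
    o.append(cv2.resize(c["frame"][v0:v1,u0:u1,::-1],(400,400),interpolation=cv2.INTER_CUBIC))
    if n=="top":
        W=cloud(c).reshape(-1,3);d=W-s["position"];m=(d[:,2]<-.10)&(d[:,2]>-.20)&(abs(d[:,0])<.06)&(abs(d[:,1])<.09)
        q=(W[m]*1000).astype(np.float32);print(m.sum(),cv2.minAreaRect(q[:,:2]),np.percentile(q,[1,50,99],axis=0))
cv2.imwrite("pics/b2.png",np.hstack(o))
```

```text
[0.47258423 0.31661746 0.3492288 ] [[ 0.004  0.08   0.997]
 [ 0.002  0.997 -0.08 ]
 [-1.     0.002  0.004]] [ 0.58518972 -0.23523287 -3.87115845] [-0.00580379 -0.12792065  0.00708588] 0.40107457531136453Traceback (most recent call last):
  File "<stdin>", line 11, in <module>
cv2.error: OpenCV(4.12.0) /io/opencv/modules/imgproc/src/convhull.cpp:143: error: (-215:Assertion failed) total >= 0 && (depth == CV_32F || depth == CV_32S) in function 'convexHull'
```

>>> step_arm:
  motion:
    - [[0, 0, 0.5, 2, -8, 0, 10], [0, 0, 1.5, 7, -28, 0, 10], [0, 0, 3, 14, -58, 0, 10], [0, 0, 4.5, 23, -92, 0, 10], [0, 0, 6, 31, -126, 0, 10], [0, 0, 7.5, 40, -160, 0, 10], [0, 0, 9, 48, -194, 0, 10], [0, 0, 10, 57, -228, 0, 10], [0, 0, 11, 65, -262, 0, 10], [0, 0, 12, 73, -292, 0, 10], [0, 0, 12.5, 78, -312, 0, 10], [0, 0, 13, 80, -322, 0, 10]]

```text
time_s: 12.38
position: [0.5528, -0.0093, 0.3456]
tcp_rot: [[-0.001, -0.144, 0.99], [-0.001, 0.99, 0.144], [-1.0, -0.001, -0.001]]
force: [0.4, 0.3, -1.7]
opening: 0.408
```

>>> step_arm:
  motion:
    - [[0, 0, 0.5, 2, -10, 0, 10], [0, 0, 1, 7, -30, 0, 10], [0, 0, 2, 13, -54, 0, 10], [0, 0, 3, 18, -76, 0, 10], [0, 0, 3.5, 22, -90, -5, 10], [0, 0, 3.7, 23.5, -96, -15, 10], [0, 0, 3.7, 23.8, -96.4, -30, 10], [0, 0, 3.7, 23.8, -96.4, -45, 10], [0, 0, 3.7, 23.8, -96.4, -57, 10], [0, 0, 3.7, 23.8, -96.4, -65, 10], [0, 0, 3.7, 23.8, -96.4, -65, 10], [0, 0, 3.7, 23.8, -96.4, -65, 10]]

```text
time_s: 13.38
position: [0.5756, -0.1017, 0.2807]
tcp_rot: [[-0.002, -0.21, 0.978], [0.001, 0.978, 0.21], [-1.0, 0.001, -0.002]]
force: [0.4, -0.7, -1.4]
opening: 0.405
```

Run:
```python
from rig import bot
import numpy as np,cv2
from h import *
s=bot.read_state();print(s["position"],s["tcp_rot"].round(3),s["force"],s["moment"],s["opening"])
o=[]
for n,b in (("scene",(240,380,110,250)),("top",(260,420,150,310))):
    c=bot.capture(n);u0,u1,v0,v1=b
    o.append(cv2.resize(c["frame"][v0:v1,u0:u1,::-1],(400,400),interpolation=cv2.INTER_CUBIC))
cv2.imwrite("pics/b3.png",np.hstack(o))
```

```text
[ 0.57562328 -0.10165547  0.28070061] [[-0.002 -0.21   0.978]
 [ 0.001  0.978  0.21 ]
 [-1.     0.001 -0.002]] [ 0.3844908  -0.68035335 -1.39357736] [ 1.09071195e-02 -8.97846409e-02 -8.34102653e-05] 0.40507099007223213
```

View pics/b3.png

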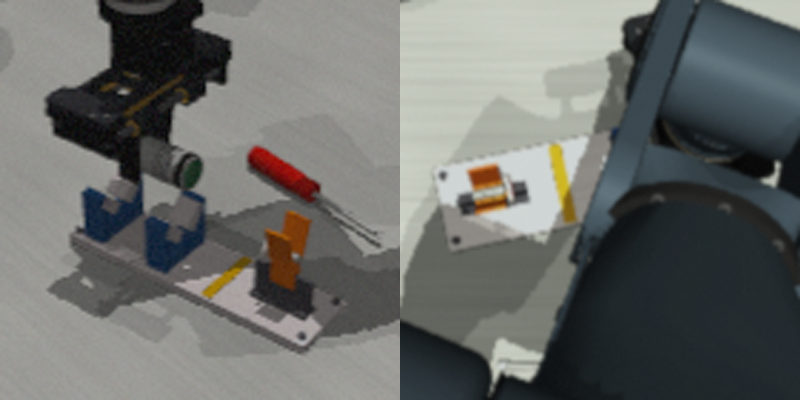

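The barrel hangs level above the V with the glass end towards the clip (scene crop: glass at (188,170), front V piece at (175,225)). Lowering.

>>> step_arm:
  motion:
    - [[0, 0, 0, 0.4, 0, -8, 10], [0, 0, 0, 0.4, 0, -18, 10], [0, 0, 0, 0.4, 0, -28, 10], [0, 0, 0, 0.4, 0, -35, 10], [0, 0, 0, 0.4, 0, -39, 10], [0, 0, 0, 0.4, 0, -42, 10], [0, 0, 0, 0.4, 0, -44, 10], [0, 0, 0, 0.4, 0, -45, 10], [0, 0, 0, 0.4, 0, -45, 10], [0, 0, 0, 0.4, 0, -45, 10]]

```text
time_s: 14.32
position: [0.5766, -0.102, 0.237]
tcp_rot: [[0.001, -0.21, 0.978], [-0.0, 0.978, 0.21], [-1.0, -0.0, 0.0]]
force: [0.1, -0.3, -3.0]
opening: 0.407
```

>>> step_arm:
  motion:
    - [[0, 0, 0, 0, 0, -1, 10], [0, 0, 0, 0, 0, -2, 10], [0, 0, 0, 0, 0, -3, 10], [0, 0, 0, 0, 0, -3.5, 10], [0, 0, 0, 0, 0, -3.5, 10], [0, 0, 0, 0, 0, -3.5, 10]]

```text
time_s: 14.82
position: [0.5765, -0.102, 0.2337]
tcp_rot: [[0.0, -0.21, 0.978], [-0.0, 0.978, 0.21], [-1.0, -0.0, 0.0]]
force: [-0.5, 0.3, 2.7]
opening: 0.403
```

Contact began at the expected height. Pressing further.

>>> step_arm:
  motion:
    - [[0, 0, 0, 0, 0, -0.5, 10], [0, 0, 0, 0, 0, -1, 10], [0, 0, 0, 0, 0, -1.5, 10], [0, 0, 0, 0, 0, -1.5, 10], [0, 0, 0, 0, 0, -1.5, 10]]

```text
time_s: 15.23
position: [0.5764, -0.1019, 0.2337]
tcp_rot: [[0.001, -0.21, 0.978], [-0.0, 0.978, 0.21], [-1.0, -0.001, 0.001]]
force: [-2.9, 0.5, 11.9]
opening: 0.405
```

>>> step_arm:
  motion:
    - [[0, 0, 0, -0.2, 0, -0.3, 10], [0, 0, 0, -0.4, 0, -0.6, 10], [0, 0, 0, -0.4, 0, -1, 10], [0, 0, 0, -0.4, 0, -1, 10], [0, 0, 0, -0.4, 0, -1, 10], [0, 0, 0, -0.4, 0, -1, 10], [0, 0, 0, -0.4, 0, -1, 10], [0, 0, 0, -0.4, 0, -1, 10]]

```text
time_s: 15.9
position: [0.5763, -0.1019, 0.2336]
tcp_rot: [[0.002, -0.211, 0.978], [-0.001, 0.978, 0.211], [-1.0, -0.001, 0.002]]
force: [-4.1, 2.2, 17.6]
opening: 0.403
```

Run:
```python
from rig import bot
import numpy as np,cv2
from h import *
s=bot.read_state();print(s["time_s"],s["position"],s["force"],s["moment"],s["opening"],abs(s["qvel"]).max())
o=[]
for n,b in (("scene",(250,370,135,235)),):
    c=bot.capture(n);u0,u1,v0,v1=b
    cv2.imwrite("pics/b4.png",cv2.resize(c["frame"][v0:v1,u0:u1,::-1],None,fx=6,fy=6,interpolation=cv2.INTER_CUBIC))
    W=cloud(c).reshape(-1,3);f=c["frame"].reshape(-1,3).astype(int);a=np.deg2rad(102.1)
    R=np.array([[np.cos(a),np.sin(a),0],[-np.sin(a),np.cos(a),0],[0,0,1]])
    L=(W-[.5607,-.029,0])@R.T*1000
    o=(f[:,0]>1.6*f[:,2])&(f[:,0]>60)&(abs(L[:,0]-95)<30)&(abs(L[:,1])<30)&(L[:,2]>80)&(L[:,2]<120)
    print("clip",np.percentile(L[o],[2,98],axis=0).round(1))
    gr=(f[:,1]>f[:,0]*1.15)&(abs(L[:,0]+15)<15)&(abs(L[:,1])<25)&(L[:,2]>45)&(L[:,2]<95)
    print("glass",gr.sum(),np.percentile(L[gr],[2,50,98],axis=0).round(1) if gr.any() else "")
    b=(abs(L[:,0]+38)<22)&(abs(L[:,1])<22)&(L[:,2]>70)&(L[:,2]<95)
    print("barrel top",b.sum(),np.percentile(L[b],[2,98],axis=0).round(1))
    s2=bot.read_state();print(s2["force"])
```

```text
15.9 [ 0.57626922 -0.1018904   0.23362544] [-4.09288661  2.16881196 17.57305493] [0.26965412 0.56545707 0.04993397] 0.40312898194330465 0.10861414154945362
clip [[ 82.5 -19.   81. ]
 [107.7  18.2 107. ]]
glass 47 [[-24.9 -22.6  47.2]
 [-16.7   0.6  68.4]
 [-14.4  23.8  83.8]]
barrel top 159 [[-58.  -18.9  70.8]
 [-16.4  10.2  88.4]]
[-3.5323672  1.001705  17.8340401]
```

View pics/b4.png

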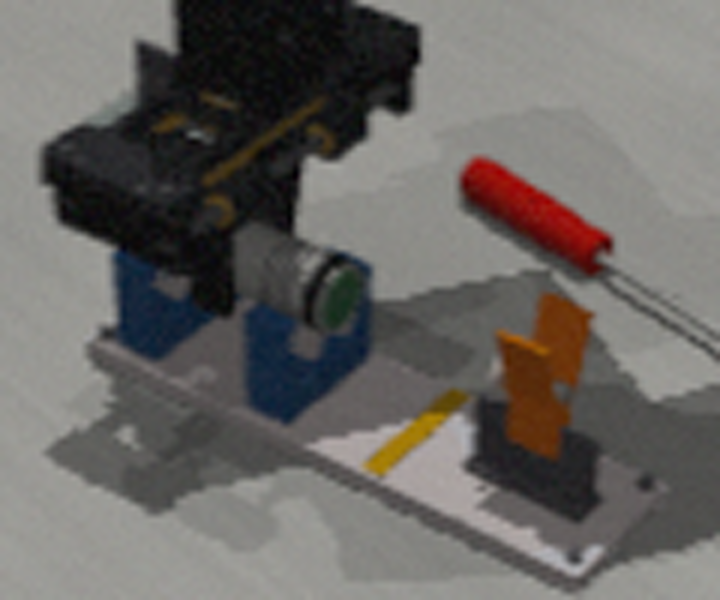

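>>> step_arm:
  motion:
    - [[0, 0, 0, 0, 0, 0, 10], [0, 0, 0, 0, 0, 0, 10], [0, 0, 0, 0, 0, 0, 10], [0, 0, 0, 0, 0, 0, 10], [0, 0, 0, 0, 0, 0, 10], [0, 0, 0, 0, 0, 0, 10]]

```text
time_s: 16.45
position: [0.5763, -0.1019, 0.2336]
tcp_rot: [[0.002, -0.21, 0.978], [-0.001, 0.978, 0.21], [-1.0, -0.001, 0.002]]
force: [-4.8, 1.0, 16.5]
opening: 0.404
```

```bash
python3 -c "
from rig import bot
s=bot.read_state();print(s['force'],s['position'],s['opening']);print(bot.hand_in())"
```

```text
[-4.76932787  1.03574983 16.47264781] [ 0.57625834 -0.10188795  0.23361047] 0.40414850642067357
the job is handed in; nothing more can be done
None
```

I moved the clip from its stand onto the bracket and released it. I then laid the barrel in the V-block and handed the job in at about 16.5 s, with the gripper still pressing it down. The hand-in gave no verdict.

**Clip:** The last picture shows it upright on the bracket, with the wings centred within 1 mm across the bracket and about 0.5 mm along it. It sits at the same depth as on the stand, with the reflector towards the V-block.

**Barrel:**
- **Position:** The axis is about 70 mm high, and the glass end measured about 15–17 mm from the gate's origin on the V-block side (target 15 mm).
- **Grip:** It is held steady at about 35 mm opening.
- **Press:** The upward force is 16.5 N, plus 2–3 N for the barrel's own weight. A steady sideways force of about 5 N means the two sides are not evenly loaded. I estimate roughly 10 N on one face and 17 N on the other, both above the 4 N needed. This comes from the wrist force; I could not measure the faces directly.

**Disagreements:** The two cameras' measurements of the gate and barrel differed by 1–3 mm, and I mostly used the top camera. My small sideways correction in the V did not remove the sideways force. I saw no sign of touching the bowl, bottle or screwdriver, but I did not re-measure where they are.

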